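# Spring the bit chest open and fetch the drill-bit block

## Task

Spring open the wooden chest: press the front part of its lid steadily down until the hidden push latch lets go, without forcing it against its stop, then get out of the lid's way at once so that it swings fully open by itself, and do not touch the lid again. Then take the block with the drill bits out of the chest and set it down, not dropped, upright in the free part of the plywood tray, leaving everything else where it is.

Things in the scene. Friction and masses are not known exactly. Their poses are not given: they have to be found in the camera images.
- chest: a fixed wooden chest, 200 (x) x 300 (y) x 115 mm high, walls 12 mm thick, inner floor 36 mm above the bench. Origin: centre of its underside. Its own -x side is the front (towards the robot); the lid is hinged along the back (+x). More than 20 N of push on the chest or lid damages the latch
- lid (a joint): the lid's angle in rad: 0 latched (its top flush with the chest's walls), negative pushed in, 2.1 fully open (leaning back, past upright). The lid is a 10 mm board, 172 x 272 mm, set inside the walls. A damped spring opens it: once free it swings up in 2 to 4 s, its front edge rising at first at 0.1 to 0.15 m/s. Touching it when more than 0.4 rad open counts as hindering it
- lid_hinge (a point): the middle of the lid's hinge line, which runs along the chest's y axis, 86 mm behind the chest's centre, 115 mm above the bench
- lid_press (a point): the place to press, on the lid's top, midway across, 30 mm behind its front edge, 142 mm from the hinge; unmarked. It moves with the lid. A screw that cannot be seen or measured sets how far in the latch lets go: anywhere from 3 to 20 mm here. The lid rises when the push is then taken away
- latch (a point): the middle of the steel latch case inside the front wall (chest frame x -88 to -54, y -37 to 57 mm, up to 80 mm above the bench). A hard stop comes about 2 mm after the release. Pushing at the press point takes about 4 N at first, about 6 N while the latch is worked, then 3 to 5 N more per mm: at 9 to 12 N the stop is reached and the latch is free
- bit_block: a wooden block 60 (x) x 34 (y) x 30 mm high with a row of steel drill bits standing up to 18 mm out of its top (48 mm overall), about 0.12 kg, standing loose in the chest, left or right of its middle. Origin: centre of its underside; z up; its long side is its x axis. Grasp it across its 34 mm width
- tray: a fixed shallow plywood tray, 210 (x) x 150 (y) x 22 mm high, walls 8 mm thick, floor 8 mm thick. Origin: centre of its underside. A flat steel strip lies across its +x end (x 58 to 82 mm); the rest is free
- cork_block: a plain cork sanding block without drill bits, 62 x 36 x 32 mm, loose in the chest beside the bit block; origin: centre of its underside. It stays in the chest
- template: a flat steel strip, 24 x 90 x 5 mm, lying loose across the tray floor near the tray's far (+x) end
- hammer: a hammer lying on the bench
- screwdriver: a screwdriver lying on the bench
- square: a try square: dark wooden stock with a steel blade, lying on the bench
- glue: a white glue bottle, 60 mm across, 150 mm tall, standing
- offcut: a wooden offcut, 110 x 50 x 22 mm
- mug: a white mug, 76 mm across, 90 mm tall

How it is judged:
By the outcome, as a careful person would: the job done as asked, in the order asked, and still so for the second after the job is handed in, with the robot touching nothing.
It also fails if it takes over 72 s, if anything falls off the work surface, if the arm or the gripper's body presses on something with over 40 N, if the wrist force passes 120 N, or if a joint passes its speed limit or range.

## Robot

A 6-joint arm with a two-finger parallel gripper is mounted at the origin on the work surface. World frame = base frame: x ahead of the robot, y to its left, z up, the work surface at z = 0. Lengths are in m, angles in degrees, forces in N, time in s.
With the tool pointing down it reaches from about 0.4 to 0.825 m from the base axis. Payload 7 kg.
Tool frame: the origin (TCP) lies at the very end of the fingers, on their centre line; the grasp point (between the pads) lies 19 mm behind it; z points along the fingers, y is the direction in which the jaws open and shut (so a half turn about z gives the same grasp; the last joint's range is limited). The gripper opens to 88 mm and grips with 3 to 60 N. Pads are 19 mm wide; open, the fingers measure 130 mm over their backs; the gripper's body (78 mm by 193 mm) begins 47 mm behind the grasp point.
Start: joints at [-48.18, 20.546, 0.682, 0, -70.136, -16.507], TCP at [0.289, -0.61, 0.227] pointing down, gripper open.
Joint ranges: [-176.03, 176.03], [-82.01, 121.73], [-58.28, 71.71], [-173.87, 95.51], [-174.79, -0.11], [-173.66, 173.66]. Speed limits (degrees/s): [136.94, 136.94, 172.46, 180, 180, 180].

## Interface

Orientations are given as [roll, pitch, yaw] about the fixed x, y, z axes, in that order (R = Rz(yaw) Ry(pitch) Rx(roll)).
In Python, from plant import ctrl gives the robot as it stands.
- The arm moves only by the tool move_arm, never from a script. Its argument "increments" is a list of rows, each a list of 2 entries, a list of its own where there are three numbers: the shift along the world's x, y, z in mm, then the turn about the world's z in rad. A call has exactly 8 rows; each row shifts and turns the pose as measured when the row begins; what a row does not reach is not made up. A row lasts 1/10 s, in which the tool goes at most 50 mm and 8.59 degrees, less where a joint would pass 70% of its speed; a pose out of reach is approached as far as the arm can. A call with a gripper value outside its range is refused whole. "jaw" is the gripper command: -1 is shut, 1 is fully open, values between are in proportion, set as the call begins (left out, the last holds). The fingers move at their own pace and stop on an object; the grip force is fixed at half the most. Time passes only in rows, so rows that do not move let the fingers close, or fill a call up. It gives the time, the measured TCP pose, the force and the opening at its end, in the units of the state.
- ctrl.get_obs(): the state, without advancing time (a new reading comes with each control period).
- ctrl.snapshot(name): name is "scene" or "top" or "wrist"; returns a dict with "color" (400x640x3 uint8, red, green, blue), "fx", "fy", "cx", "cy" (pixels), "R" (3x3) and "t" (3): a world point X has camera coordinates R X + t. Camera axes: x right, y down, z forward; pixel columns grow to the right and rows downward; lengths in m; the calibration is good to about 2 mm. A picture is of the moment at which its call begins. There is no depth.
- ctrl.close_job(): hands the job in, once; it reports no verdict.
The state is a dict: "clock": time; "joint_pos": joint angles; "qvel": joint speeds; "tau": joint torques, N m; "tool_pos": TCP position; "orientation": TCP orientation; "force": force on the tool from outside, world axes, zero at the start; "moment": the same for the moment, N m; "opening": finger opening in m.
Only numpy, scipy, OpenCV 4.12 (cv2) and the standard library are available. Lean on these libraries where they do the work, as an engineer would, in place of code of your own. Each camera call takes 0.05 s, during which the arm holds its last target.

## Working session

There is one attempt and no reset: what is moved stays moved. The work goes in short steps, Python scripts to look and compute and a tool call to move; the robot and the scene stay as the last step left them, time stands still between calls to the robot, and variables do not carry over. Pictures are saved under pics/ and viewed, and the job is handed in when it is done.

Besides the shell and the picture viewer there is one more tool, called after ">>>" as name(argument=value, ...), one argument or row to a line, values as JSON. move_arm: Moves the arm, as the interface text tells. Its arguments: {"type":"object","properties":{"increments":{"type":"array","items":{"type":"array"}},"jaw":{"type":"number"}},"required":["increments"]}

```bash
ls; mkdir -p pics; python3 - <<'E'
from plant import ctrl
import cv2
o=ctrl.get_obs();print(o)
for n in ("scene","top","wrist"):
    s=ctrl.snapshot(n);cv2.imwrite(f"pics/{n}0.png",s["color"][:,:,::-1]);print(n,s["fx"],s["fy"],s["cx"],s["cy"],s["R"],s["t"])
E
```

```text
pics
{'clock': 0.0, 'joint_pos': array([-4.81802027e+01,  2.05914340e+01,  6.33609072e-01, -2.02125544e-02,
       -7.01343671e+01, -1.65073904e+01]), 'qvel': array([ 0.00597979, -0.07148278, -0.04173468,  0.05210528, -0.08926207,
        0.02124328]), 'tau': array([ 6.81620240e-04, -5.82713270e+01,  2.93075609e+01,  6.99726373e+00,
        7.39057374e-03, -2.01829639e-04]), 'tool_pos': array([ 0.28837545, -0.60976484,  0.22562114]), 'orientation': array([ 1.79906209e+02, -7.98005205e-03, -1.54694470e+02]), 'force': array([-0.57107751,  0.54451102, -1.35514942]), 'moment': array([-0.03650679,  0.00142774,  0.02843289]), 'opening': 0.0873751248015181}
scene 364.4409771190526 364.4409771190526 319.8596729948998 203.94315828448006 [[ 0.84351588  0.53708044  0.00505527]
 [ 0.38349386 -0.59565613 -0.70578059]
 [-0.37604975  0.5972758  -0.70841246]] [-0.43575725 -0.16972979  1.25913377]
top 400.18051738840256 400.18051738840256 316.3068328052596 194.46175243587993 [[-0.00320544 -0.9999891  -0.00339421]
 [-0.99070261  0.00363728 -0.13599675]
 [ 0.13600761  0.00292672 -0.99070347]] [-0.01993023  0.52613919  1.23847229]
wrist 287.29805473170205 287.29805473170205 320.4974698833538 201.80638159247465 [[-4.28126028e-01  9.03719031e-01 -1.30447320e-04]
 [ 8.64087787e-01  4.09393471e-01  2.92829783e-01]
 [ 2.64689252e-01  1.25255334e-01 -9.56164578e-01]] [ 0.67401925 -0.03551899  0.38960215]
```

View pics/scene0.png

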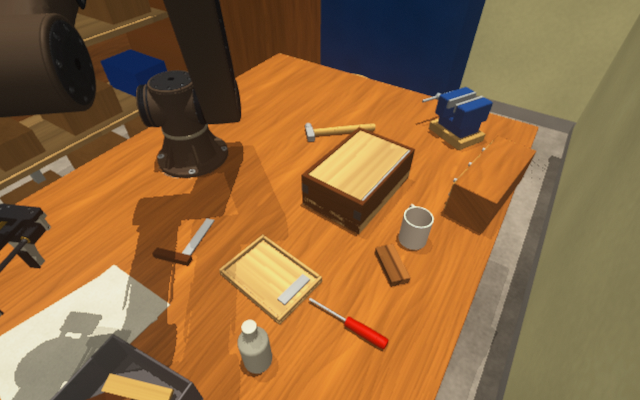

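View pics/top0.png

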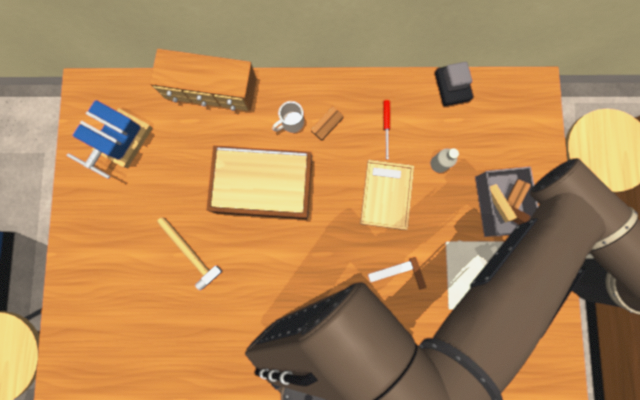

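The top view shows the chest at about (260,182), the tray at (387,195), and the glue bottle, mug and offcut nearby. I'll zoom in on the chest and tray next.

```bash
python3 - <<'E'
import cv2
a=cv2.imread("pics/top0.png")
cv2.imwrite("pics/t1.png",cv2.resize(a[135:240,195:325],None,fx=6,fy=5.7,interpolation=cv2.INTER_CUBIC)[:,:])
cv2.imwrite("pics/t2.png",cv2.resize(a[150:240,350:470],None,fx=6,fy=6,interpolation=cv2.INTER_CUBIC))
a=cv2.imread("pics/scene0.png")
cv2.imwrite("pics/s1.png",cv2.resize(a[120:320,200:430],None,fx=3,fy=3,interpolation=cv2.INTER_CUBIC))
E
```

```text
(no output)
```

View pics/t1.png

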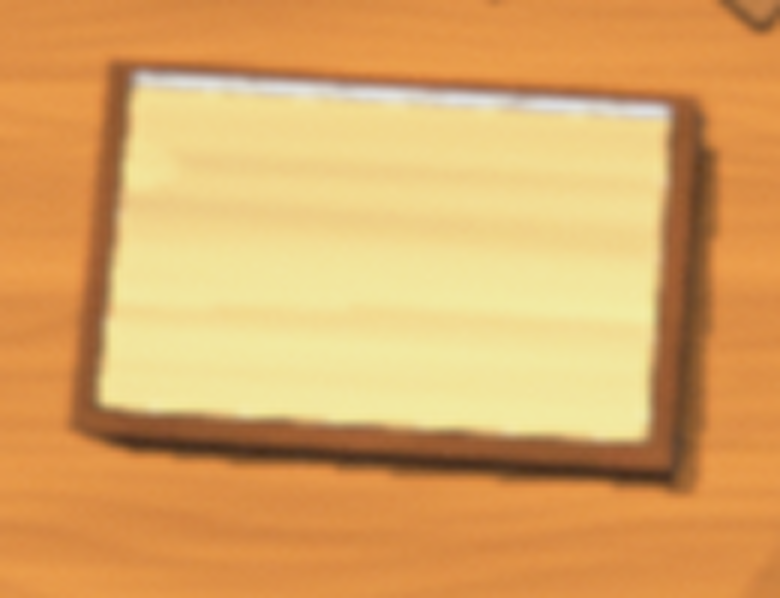

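View pics/t2.png

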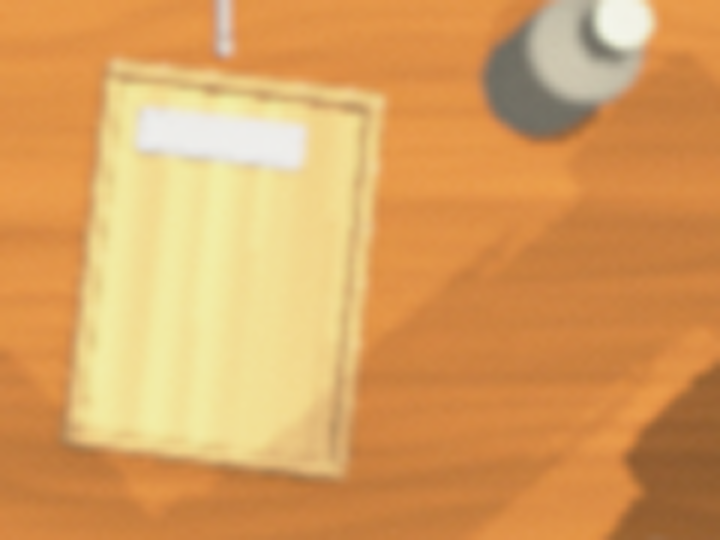

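View pics/s1.png

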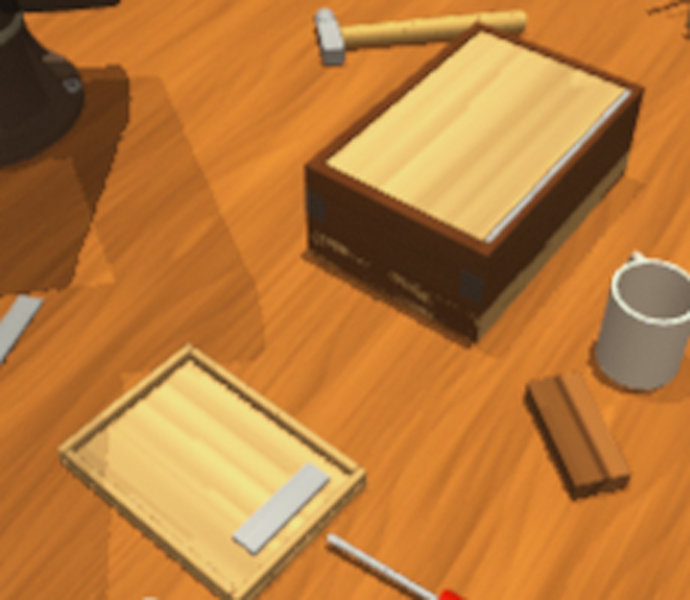

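```bash
cat > h.py <<'E'
import numpy as np, cv2
from scipy.optimize import least_squares
from plant import ctrl
def proj(s,X):
    p=np.atleast_2d(X)@s["R"].T+s["t"]
    return np.c_[s["fx"]*p[:,0]/p[:,2]+s["cx"], s["fy"]*p[:,1]/p[:,2]+s["cy"]]
def T(p,L):
    L=np.atleast_2d(np.array(L,float));c,s=np.cos(p[2]),np.sin(p[2])
    return np.c_[p[0]+c*L[:,0]-s*L[:,1],p[1]+s*L[:,0]+c*L[:,1],L[:,2]]
def fit(obs,x0):  # obs: list of (snap, local pts, pix)
    f=lambda p:np.concatenate([(proj(s,T(p,L))-np.array(px)).ravel() for s,L,px in obs])
    r=least_squares(f,x0,loss="soft_l1");return r.x,f(r.x).reshape(-1,2)
def uncrop(px,fx,fy,ox,oy): 
    px=np.array(px,float);return np.c_[(px[:,0]+.5)/fx-.5+ox,(px[:,1]+.5)/fy-.5+oy]
def ray(s,px,z):
    d=s["R"].T@np.array([(px[0]-s["cx"])/s["fx"],(px[1]-s["cy"])/s["fy"],1]);C=-s["R"].T@s["t"]
    return C+d*(z-C[2])/d[2]
E
python3 - <<'E'
from h import *
t=ctrl.snapshot("top");s=ctrl.snapshot("scene")
c=lambda hx,hy,z:[[hx,hy,z],[hx,-hy,z],[-hx,-hy,z],[-hx,hy,z]]
o=[(t,c(.1,.15,.115),uncrop([(112,62),(695,98),(668,470),(75,428)],6,5.7,195,135)),
 (t,[[-.086,.136,.115],[-.086,-.136,.115]],uncrop([(97,408),(652,440)],6,5.7,195,135)),
 (s,c(.1,.15,.115),uncrop([(642,90),(485,250),(307,168),(482,25)],3,3,200,120))]
p,r=fit(o,[.7,.1,0]);print("chest",p.round(4),np.degrees(p[2]),r.round(1).tolist())
print("press",T(p,[-.056,0,.115]),"hinge",T(p,[.086,0,.115]))
print("top only",fit(o[:2],p)[0],"scene only",fit(o[2:],p)[0])
o=[(t,c(.105,.075,.022),uncrop([(108,60),(385,95),(345,478),(65,440)],6,6,350,150)),
 (s,c(.105,.075,.022),uncrop([(365,475),(240,600),(60,455),(190,345)],3,3,200,120))]
p,r=fit(o,[.7,-.2,0]);print("tray",p.round(4),np.degrees(p[2]),r.round(1).tolist())
print("top only",fit(o[:1],p)[0],"scene only",fit(o[1:],p)[0])
E
```

```text
chest [ 0.5585  0.149  -0.0724] -4.150593846695734 [[-0.2, -0.8], [1.1, -0.5], [0.8, -0.0], [-1.0, 0.4], [0.5, -0.5], [-0.9, 0.2], [0.8, -1.3], [0.4, 1.7], [-1.5, -1.6], [-1.9, -1.9]]
press [[0.50266314 0.15306452 0.115     ]] hinge [[0.64429071 0.14278682 0.115     ]]
top only [ 0.55789152  0.14923631 -0.06960079] scene only [ 0.56220277  0.14637866 -0.08281578]
tray [ 0.5312 -0.2508 -0.1327] -7.605258742638525 [[0.4, -1.0], [0.1, -1.0], [0.4, -0.6], [0.2, -0.4], [1.1, -1.9], [-0.6, 0.3], [-1.3, -2.6], [-0.4, -1.3]]
top only [ 0.52886053 -0.24991429 -0.13483567] scene only [ 0.53467464 -0.25362634 -0.13025181]
```

>>> move_arm(
  increments=[
    [[13, 46, 0], -0.06],
    [[13, 46, 0], -0.06],
    [[13, 46, 0], -0.06],
    [[13, 46, 0], -0.06],
    [[13, 46, 0], -0.06],
    [[13, 46, 0], -0.06],
    [[13, 46, 0], -0.06],
    [[13, 46, 0], -0.06],
  ],
  jaw=-1,
)

```text
clock: 1.05
tool_pos: [0.3912, -0.2339, 0.2226]
orientation: [179.8, -0.1, 176.2]
force: [0.6, 0.8, -0.2]
opening: 0.0294
```

>>> move_arm(
  increments=[
    [[14, 48, 0], 0],
    [[14, 48, 0], 0],
    [[14, 48, 0], 0],
    [[14, 48, 0], 0],
    [[14, 48, 0], 0],
    [[14, 48, -10], 0],
    [[14, 48, -20], 0],
    [[14, 48, -20], 0],
  ],
)

```text
clock: 1.85
tool_pos: [0.4991, 0.1451, 0.1818]
orientation: [179.4, 0.7, 176.3]
force: [1.6, -0.5, -0.3]
opening: 0.0003
```

>>> move_arm(
  increments=[
    [[1, 2, -15], 0],
    [[1, 2, -15], 0],
    [[1, 2, -10], 0],
    [[1, 2, -7], 0],
    [[0, 0, -4], 0],
    [[0, 0, -2], 0],
    [[0, 0, 0], 0],
    [[0, 0, 0], 0],
  ],
)

```text
clock: 2.65
tool_pos: [0.5041, 0.1584, 0.1252]
orientation: [179.5, 0.6, 176.6]
force: [0.1, 0.0, 0.9]
opening: 0.0005
```

```bash
python3 - <<'E'
from h import *
for n in("scene","wrist"):
    s=ctrl.snapshot(n);cv2.imwrite(f"pics/{n}1.png",s["color"][:,:,::-1])
o=ctrl.get_obs();print(o["tool_pos"],o["force"],o["orientation"])
E
```

```text
[0.50412845 0.15849141 0.12525416] [ 0.42805576  0.01033909 -0.52685638] [179.46822337   0.65069574 176.56664725]
```

View pics/scene1.png

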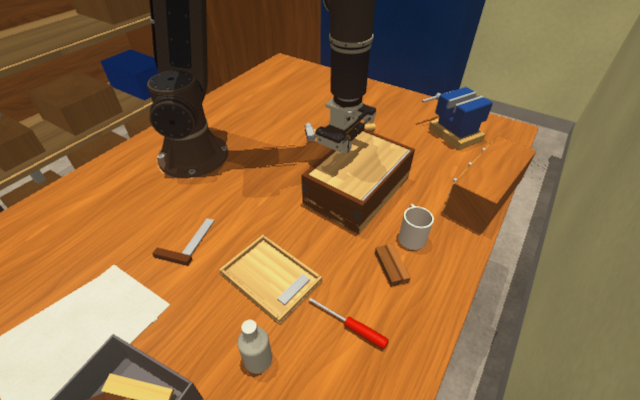

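View pics/wrist1.png

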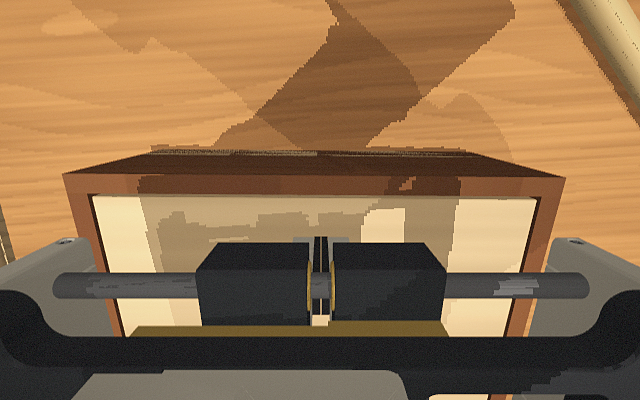

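>>> move_arm(
  increments=[
    [[-1, -2, -2], 0],
    [[0, -2, -2], 0],
    [[0, -1, -2], 0],
    [[0, 0, -1], 0],
    [[0, 0, -1], 0],
    [[0, 0, -0.5], 0],
    [[0, 0, -0.5], 0],
    [[0, 0, -0.5], 0],
  ],
)

```text
clock: 3.55
tool_pos: [0.5033, 0.153, 0.1157]
orientation: [179.4, 0.7, 176.5]
force: [0.1, 0.8, 0.4]
opening: 0.0005
```

>>> move_arm(
  increments=[
    [[0, 0, -0.4], 0],
    [[0, 0, -0.4], 0],
    [[0, 0, -0.4], 0],
    [[0, 0, -0.4], 0],
    [[0, 0, -0.4], 0],
    [[0, 0, -0.4], 0],
    [[0, 0, -0.4], 0],
    [[0, 0, -0.4], 0],
  ],
)

```text
clock: 4.35
tool_pos: [0.5034, 0.153, 0.1133]
orientation: [179.4, 0.7, 176.6]
force: [-2.2, 0.2, 3.2]
opening: 0.0006
```

>>> move_arm(
  increments=[
    [[0, 0, -0.3], 0],
    [[0, 0, -0.3], 0],
    [[0, 0, -0.3], 0],
    [[0, 0, -0.3], 0],
    [[0, 0, -0.3], 0],
    [[0, 0, -0.3], 0],
    [[0, 0, -0.3], 0],
    [[0, 0, -0.3], 0],
  ],
)

```text
clock: 5.15
tool_pos: [0.5034, 0.153, 0.1107]
orientation: [179.4, 0.8, 176.6]
force: [-2.1, 0.9, 4.0]
opening: 0.0003
```

```bash
python3 - <<'E'
from plant import ctrl
for i in range(3):
    o=ctrl.get_obs();print(o["clock"],o["tool_pos"],o["force"])
E
```

```text
5.15 [0.50343772 0.1530199  0.11073559] [-2.11897587  0.87277579  4.03656394]
5.15 [0.50343772 0.1530199  0.11073559] [-2.11897587  0.87277579  4.03656394]
5.15 [0.50343772 0.1530199  0.11073559] [-2.11897587  0.87277579  4.03656394]
```

>>> move_arm(
  increments=[
    [[0, 0, -0.2], 0],
    [[0, 0, -0.2], 0],
    [[0, 0, -0.2], 0],
    [[0, 0, -0.2], 0],
    [[0, 0, -0.2], 0],
    [[0, 0, -0.2], 0],
    [[0, 0, -0.2], 0],
    [[0, 0, -0.2], 0],
  ],
)

```text
clock: 5.95
tool_pos: [0.5035, 0.153, 0.109]
orientation: [179.4, 0.8, 176.6]
force: [-1.1, 0.0, 3.6]
opening: 0.0002
```

>>> move_arm(
  increments=[
    [[0, 0, -0.25], 0],
    [[0, 0, -0.25], 0],
    [[0, 0, -0.25], 0],
    [[0, 0, -0.25], 0],
    [[0, 0, -0.25], 0],
    [[0, 0, -0.25], 0],
    [[0, 0, -0.25], 0],
    [[0, 0, -0.25], 0],
  ],
)

```text
clock: 6.75
tool_pos: [0.5036, 0.153, 0.108]
orientation: [179.4, 0.8, 176.6]
force: [-2.6, -0.8, 6.7]
opening: 0.0006
```

>>> move_arm(
  increments=[
    [[0, 0, -0.2], 0],
    [[0, 0, -0.2], 0],
    [[0, 0, -0.2], 0],
    [[0, 0, -0.2], 0],
    [[0, 0, -0.2], 0],
    [[0, 0, -0.2], 0],
    [[0, 0, -0.2], 0],
    [[0, 0, -0.2], 0],
  ],
)

```text
clock: 7.55
tool_pos: [0.5036, 0.153, 0.108]
orientation: [179.4, 0.8, 176.6]
force: [-2.6, -0.6, 5.9]
opening: 0.0003
```

>>> move_arm(
  increments=[
    [[0, 0, -0.3], 0],
    [[0, 0, -0.3], 0],
    [[0, 0, -0.3], 0],
    [[0, 0, -0.3], 0],
    [[0, 0, -0.3], 0],
    [[0, 0, -0.3], 0],
    [[0, 0, -0.3], 0],
    [[0, 0, -0.3], 0],
  ],
)

```text
clock: 8.35
tool_pos: [0.5036, 0.153, 0.1074]
orientation: [179.4, 0.9, 176.7]
force: [-2.3, -1.0, 6.7]
opening: 0.0005
```

>>> move_arm(
  increments=[
    [[0, 0, -0.4], 0],
    [[0, 0, -0.4], 0],
    [[0, 0, -0.4], 0],
    [[0, 0, -0.4], 0],
    [[0, 0, -0.4], 0],
    [[0, 0, -0.4], 0],
    [[0, 0, -0.4], 0],
    [[0, 0, -0.4], 0],
  ],
)

```text
clock: 9.15
tool_pos: [0.5037, 0.153, 0.1062]
orientation: [179.4, 1.0, 176.7]
force: [-2.1, -0.5, 7.3]
opening: 0.0005
```

>>> move_arm(
  increments=[
    [[0, 0, -0.4], 0],
    [[0, 0, -0.4], 0],
    [[0, 0, -0.4], 0],
    [[0, 0, -0.4], 0],
    [[0, 0, -0.4], 0],
    [[0, 0, -0.4], 0],
    [[0, 0, -0.4], 0],
    [[0, 0, -0.4], 0],
  ],
)

```text
clock: 9.95
tool_pos: [0.5038, 0.153, 0.1048]
orientation: [179.4, 1.0, 176.8]
force: [-3.2, -0.5, 6.8]
opening: 0.0006
```

>>> move_arm(
  increments=[
    [[0, 0, -0.4], 0],
    [[0, 0, -0.4], 0],
    [[0, 0, -0.4], 0],
    [[0, 0, -0.4], 0],
    [[0, 0, -0.4], 0],
    [[0, 0, -0.4], 0],
    [[0, 0, -0.4], 0],
    [[0, 0, -0.4], 0],
  ],
)

```text
clock: 10.75
tool_pos: [0.5039, 0.1529, 0.1035]
orientation: [179.3, 1.1, 176.8]
force: [-3.1, -0.8, 6.6]
opening: 0.0004
```

>>> move_arm(
  increments=[
    [[0, 0, -0.4], 0],
    [[0, 0, -0.4], 0],
    [[0, 0, -0.4], 0],
    [[0, 0, -0.4], 0],
    [[0, 0, -0.4], 0],
    [[0, 0, -0.4], 0],
    [[0, 0, -0.4], 0],
    [[0, 0, -0.4], 0],
  ],
)

```text
clock: 11.55
tool_pos: [0.504, 0.1529, 0.1028]
orientation: [179.3, 1.2, 176.8]
force: [-3.4, -1.0, 8.0]
opening: 0.0003
```

>>> move_arm(
  increments=[
    [[0, 0, -0.4], 0],
    [[0, 0, -0.4], 0],
    [[0, 0, -0.4], 0],
    [[0, 0, -0.4], 0],
    [[0, 0, -0.4], 0],
    [[0, 0, -0.4], 0],
    [[0, 0, -0.4], 0],
    [[0, 0, -0.4], 0],
  ],
)

```text
clock: 12.35
tool_pos: [0.504, 0.1529, 0.1028]
orientation: [179.3, 1.3, 176.9]
force: [-3.4, -0.8, 7.9]
opening: 0.0003
```

>>> move_arm(
  increments=[
    [[0, 0, -0.5], 0],
    [[0, 0, -0.5], 0],
    [[0, 0, -0.5], 0],
    [[0, 0, -0.5], 0],
    [[0, 0, -0.5], 0],
    [[0, 0, -0.5], 0],
    [[0, 0, -0.5], 0],
    [[0, 0, -0.5], 0],
  ],
)

```text
clock: 13.15
tool_pos: [0.504, 0.1529, 0.1027]
orientation: [179.3, 1.4, 177.0]
force: [-4.3, -1.6, 9.9]
opening: 0.0005
```

>>> move_arm(
  increments=[
    [[0, 0, -0.6], 0],
    [[0, 0, -0.6], 0],
    [[0, 0, -0.6], 0],
    [[0, 0, -0.6], 0],
    [[0, 0, -0.6], 0],
    [[0, 0, -0.6], 0],
    [[0, 0, -0.6], 0],
    [[0, 0, -0.6], 0],
  ],
)

```text
clock: 13.95
tool_pos: [0.504, 0.1529, 0.1025]
orientation: [179.2, 1.5, 177.1]
force: [-4.6, -0.6, 10.1]
opening: 0.0007
```

>>> move_arm(
  increments=[
    [[0, 0, 48], 0],
    [[-5, 0, 48], 0],
    [[-10, 0, 48], 0],
    [[-20, 0, 44], 0],
    [[-20, 0, 40], 0],
    [[-20, 0, 30], 0],
    [[-10, 0, 10], 0],
    [[0, 0, 0], 0],
  ],
)

```text
clock: 14.75
tool_pos: [0.4137, 0.1513, 0.3771]
orientation: [179.2, 1.3, 177.0]
force: [-0.3, 0.3, 0.1]
opening: 0.0003
```

```bash
python3 - <<'E'
from h import *
for n in("scene",):
    s=ctrl.snapshot(n);cv2.imwrite(f"pics/{n}2.png",s["color"][:,:,::-1])
E
```

```text
(no output)
```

View pics/scene2.png

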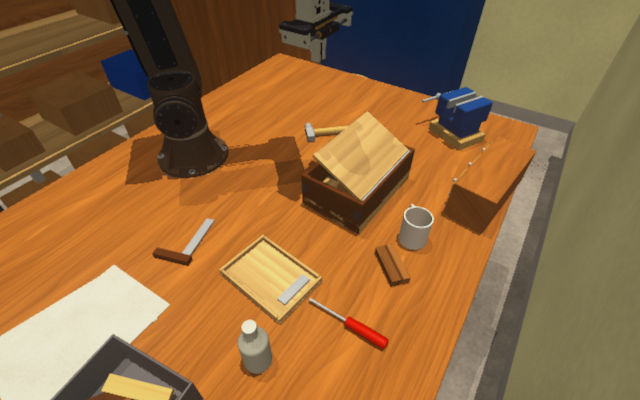

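>>> move_arm(
  increments=[
    [[0, 0, 0], 0],
    [[0, 0, 0], 0],
    [[0, 0, 0], 0],
    [[0, 0, 0], 0],
    [[0, 0, 0], 0],
    [[0, 0, 0], 0],
    [[0, 0, 0], 0],
    [[0, 0, 0], 0],
  ],
  jaw=0.4,
)

```text
clock: 15.6
tool_pos: [0.4146, 0.1508, 0.3691]
orientation: [179.7, 0.7, 176.9]
force: [-0.1, -0.6, -0.1]
opening: 0.0577
```

>>> move_arm(
  increments=[
    [[0, 0, 0], 0],
    [[0, 0, 0], 0],
    [[0, 0, 0], 0],
    [[0, 0, 0], 0],
    [[0, 0, 0], 0],
    [[0, 0, 0], 0],
    [[0, 0, 0], 0],
    [[0, 0, 0], 0],
  ],
)

```text
clock: 16.4
tool_pos: [0.4146, 0.1509, 0.3696]
orientation: [179.7, 0.8, 176.9]
force: [0.2, -0.5, 0.6]
opening: 0.0618
```

>>> move_arm(
  increments=[
    [[0, 0, 0], 0],
    [[0, 0, 0], 0],
    [[0, 0, 0], 0],
    [[0, 0, 0], 0],
    [[0, 0, 0], 0],
    [[0, 0, 0], 0],
    [[0, 0, 0], 0],
    [[0, 0, 0], 0],
  ],
)

```text
clock: 17.2
tool_pos: [0.4146, 0.1509, 0.3695]
orientation: [179.7, 0.8, 176.9]
force: [-0.6, -1.1, 0.3]
opening: 0.0612
```

```bash
python3 - <<'E'
from h import *
for n in("scene","top","wrist"):
    s=ctrl.snapshot(n);a=s["color"][:,:,::-1];cv2.imwrite(f"pics/{n}3.png",a)
    if n=="top": cv2.imwrite("pics/t3.png",cv2.resize(a[125:240,195:325],None,fx=6,fy=5,interpolation=cv2.INTER_CUBIC))
    if n=="scene": cv2.imwrite("pics/s3.png",cv2.resize(a[80:230,290:430],None,fx=5,fy=4,interpolation=cv2.INTER_CUBIC))
    np.savez(f"{n}3.npz",**{k:s[k] for k in("fx","fy","cx","cy","R","t")})
E
```

```text
(no output)
```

View pics/s3.png

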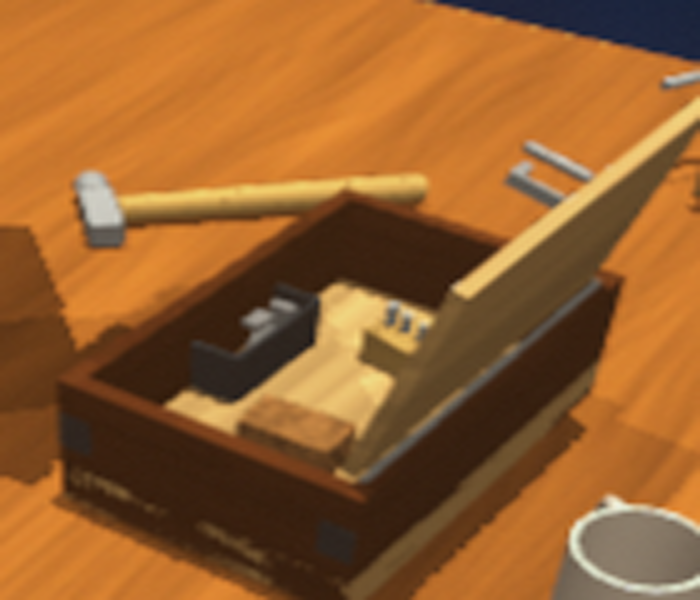

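View pics/t3.png

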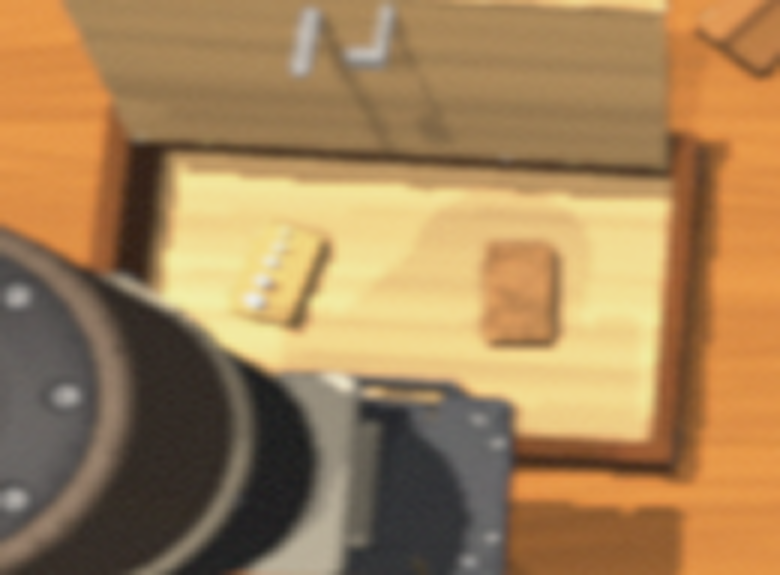

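View pics/wrist3.png

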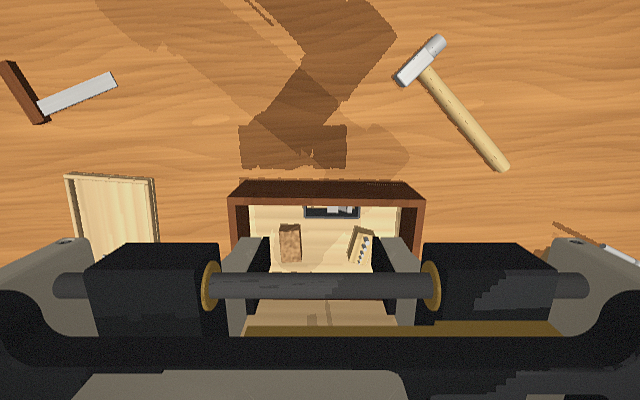

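```bash
python3 - <<'E'
import cv2
a=cv2.imread("pics/top3.png");cv2.imwrite("pics/t4.png",cv2.resize(a[164:194,230:255],None,fx=20,fy=20,interpolation=cv2.INTER_CUBIC))
a=cv2.imread("pics/wrist3.png");cv2.imwrite("pics/w4.png",cv2.resize(a[215:275,330:390],None,fx=10,fy=10,interpolation=cv2.INTER_CUBIC))
E
```

```text
(no output)
```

View pics/t4.png

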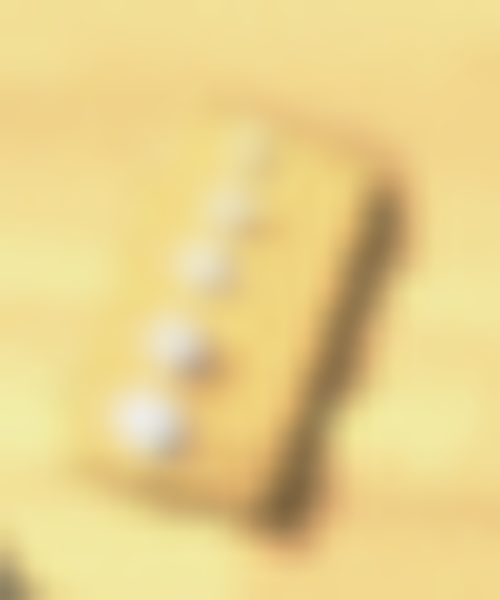

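View pics/w4.png

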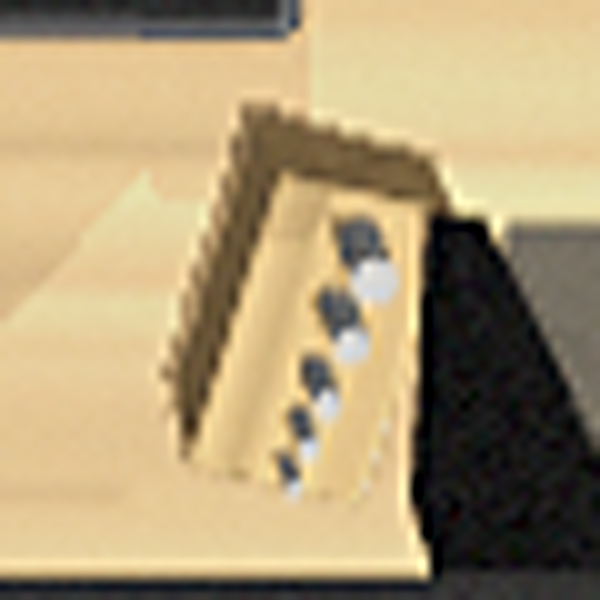

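```bash
python3 - <<'E'
from h import *
t=dict(np.load("top3.npz"));w=dict(np.load("wrist3.npz"))
L=[[.03,.017,.066],[.03,-.017,.066],[-.03,-.017,.066],[-.03,.017,.066]]
o=[(t,L,uncrop([(215,105),(390,165),(265,515),(80,465)],20,20,230,164)),
(w,[L[2],L[3],L[1],L[0]],uncrop([(285,175),(430,205),(185,455),(365,500)],10,10,330,215))]
for k in(o,o[:1],o[1:]):
    p,r=fit(k,[.56,.22,-.3]);print(p.round(4),np.degrees(p[2]).round(1),r.round(1).tolist())
# chest check in wrist: top front corners
print([ray(w,q,.115) for q in((228,197),(425,200))])
# cork (z top .068)
print([ray(t,uncrop([q],6,5,195,125)[0],.068) for q in((482,240),(558,240),(555,345),(482,342))])
E
```

```text
[ 0.5709  0.2154 -0.2731] -15.6 [[-2.3, -0.1], [-0.7, -0.2], [0.0, 0.5], [-1.1, 0.2], [-2.4, -0.8], [1.9, 0.0], [-0.9, 1.1], [-0.7, 0.2]]
[ 0.5712  0.2123 -0.3203] -18.4 [[-0.8, -0.3], [0.7, 0.1], [0.5, 0.5], [-0.5, -0.3]]
[ 0.5707  0.2171 -0.2903] -16.6 [[-1.1, -1.1], [3.1, 0.1], [-0.2, 0.8], [-0.0, 0.1]]
[array([0.44950711, 0.01224213, 0.115     ]), array([0.47046602, 0.30640329, 0.115     ])]
[array([0.5911651 , 0.10741954, 0.068     ]), array([0.59101205, 0.06778664, 0.068     ]), array([0.52469632, 0.06890471, 0.068     ]), array([0.52671722, 0.10671931, 0.068     ])]
```

Lid is fully open. The bit block is on the left at about (0.571, 0.214), yaw −17°. I'll move above it and take a wrist check.

>>> move_arm(
  increments=[
    [[20, 8, -24], -0.032],
    [[20, 8, -24], -0.032],
    [[20, 8, -24], -0.032],
    [[20, 8, -24], -0.032],
    [[20, 8, -24], -0.032],
    [[20, 8, -24], -0.032],
    [[20, 8, -24], -0.032],
    [[16, 7, -24], -0.032],
  ],
)

```text
clock: 18.15
tool_pos: [0.5773, 0.2164, 0.1759]
orientation: [179.2, 1.3, 161.7]
force: [-0.5, -0.3, 0.6]
opening: 0.0614
```

>>> move_arm(
  increments=[
    [[0, 0, -10], 0],
    [[0, 0, -10], 0],
    [[0, 0, -10], 0],
    [[0, 0, -10], 0],
    [[0, 0, -5], 0],
    [[0, 0, 0], 0],
    [[0, 0, 0], 0],
    [[0, 0, 0], 0],
  ],
)

```text
clock: 18.95
tool_pos: [0.5768, 0.2161, 0.1265]
orientation: [179.3, 1.2, 161.8]
force: [-0.4, 0.1, -0.3]
opening: 0.0614
```

```bash
python3 - <<'E'
from h import *
o=ctrl.get_obs();print(o["tool_pos"],o["orientation"],o["force"])
for n in("wrist","scene"):
    s=ctrl.snapshot(n);a=s["color"][:,:,::-1].copy();cv2.imwrite(f"pics/{n}5.png",a if n=="wrist" else cv2.resize(a[80:230,290:430],None,fx=5,fy=4))
    np.savez(f"{n}5.npz",**{k:s[k] for k in("fx","fy","cx","cy","R","t")})
E
```

```text
[0.57677383 0.21611643 0.12651362] [179.32278928   1.22389284 161.78684805] [-0.42823795  0.0780613  -0.28806397]
```

View pics/wrist5.png

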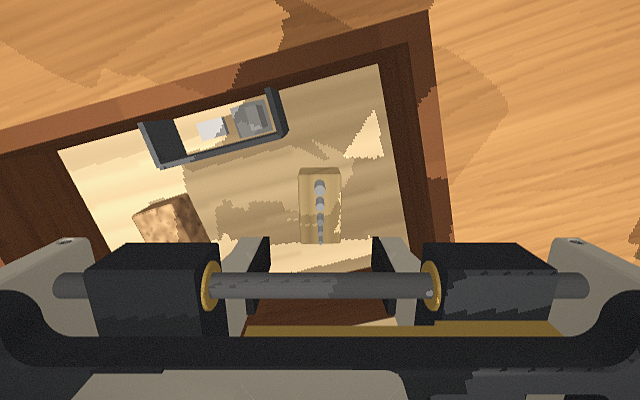

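View pics/scene5.png

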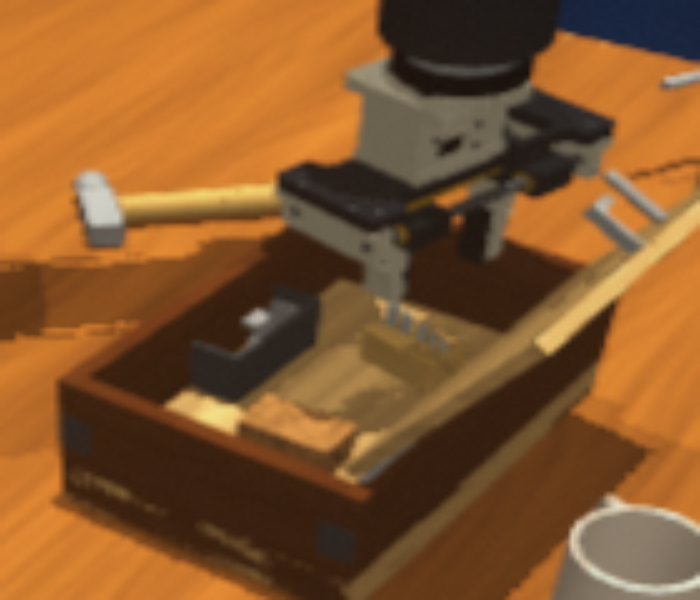

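```bash
python3 - <<'E'
from h import *
w=dict(np.load("wrist5.npz"))
for q in((299,174),(341,174),(300,243),(339,243)): print(q,ray(w,q,.066).round(4))
E
```

```text
(299, 174) [0.5391 0.212  0.066 ]
(341, 174) [0.5492 0.2426 0.066 ]
(300, 243) [0.5945 0.1933 0.066 ]
(339, 243) [0.6048 0.224  0.066 ]
```

>>> move_arm(
  increments=[
    [[-2, 1, -12], 0],
    [[-2, 1, -14], 0],
    [[-1, 0, -14], 0],
    [[0, 0, -12], 0],
    [[0, 0, -8], 0],
    [[0, 0, -5], 0],
    [[0, 0, -3], 0],
    [[0, 0, 0], 0],
  ],
)

```text
clock: 19.85
tool_pos: [0.5715, 0.2186, 0.0539]
orientation: [179.2, 1.3, 161.8]
force: [-0.0, 0.1, -0.1]
opening: 0.0612
```

>>> move_arm(
  increments=[
    [[0, 0, -1], 0],
    [[0, 0, -1], 0],
    [[0, 0, -0.5], 0],
    [[0, 0, 0], 0],
    [[0, 0, 0], 0],
    [[0, 0, 0], 0],
    [[0, 0, 0], 0],
    [[0, 0, 0], 0],
  ],
)

```text
clock: 20.65
tool_pos: [0.5726, 0.2193, 0.0532]
orientation: [179.1, 1.4, 161.8]
force: [0.5, -0.2, 0.6]
opening: 0.0612
```

>>> move_arm(
  increments=[
    [[0, 0, 0], 0],
    [[0, 0, 0], 0],
    [[0, 0, 0], 0],
    [[0, 0, 0], 0],
    [[0, 0, 0], 0],
    [[0, 0, 0], 0],
    [[0, 0, 0], 0],
    [[0, 0, 0], 0],
  ],
  jaw=-1,
)

```text
clock: 21.45
tool_pos: [0.5726, 0.2192, 0.0532]
orientation: [179.1, 1.4, 161.8]
force: [-0.5, -0.5, -0.1]
opening: 0.0335
```

>>> move_arm(
  increments=[
    [[0, 0, 4], 0],
    [[0, 0, 8], 0],
    [[0, 0, 12], 0],
    [[0, 0, 15], 0],
    [[0, 0, 18], 0],
    [[0, 0, 18], 0],
    [[0, 0, 18], 0],
    [[0, 0, 18], 0],
  ],
)

```text
clock: 22.25
tool_pos: [0.5708, 0.218, 0.1711]
orientation: [179.2, 1.3, 161.8]
force: [-0.2, -0.1, -1.4]
opening: 0.0338
```

```bash
python3 - <<'E'
from h import *
o=ctrl.get_obs();print(o["tool_pos"],o["orientation"],o["force"],o["opening"])
for n in("wrist",):
    s=ctrl.snapshot(n);a=s["color"][:,:,::-1].copy();cv2.imwrite(f"pics/{n}6.png",a)
E
```

```text
[0.57084041 0.21796425 0.1711406 ] [179.22143699   1.27317695 161.75163391] [-0.1531892  -0.10790578 -1.35987063] 0.03381211793914946
```

View pics/wrist6.png

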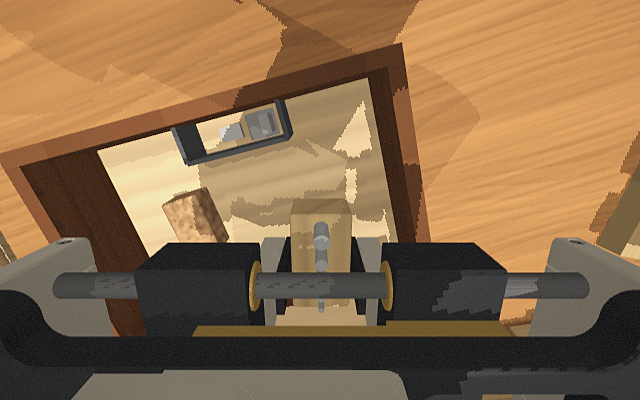

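>>> move_arm(
  increments=[
    [[-10, -15, 8], 0.02],
    [[-8, -30, 4], 0.02],
    [[-8, -38, 0], 0.025],
    [[-8, -42, 0], 0.025],
    [[-7, -42, 0], 0.025],
    [[-7, -42, 0], 0.025],
    [[-7, -42, 0], 0.025],
    [[-6, -42, 0], 0.02],
  ],
)

```text
clock: 23.1
tool_pos: [0.5103, -0.0781, 0.1971]
orientation: [178.5, 2.1, 173.3]
force: [1.4, 0.8, 0.1]
opening: 0.0332
```

>>> move_arm(
  increments=[
    [[0, -42, 0], 0],
    [[0, -40, -5], 0],
    [[0, -34, -10], 0],
    [[0, -25, -15], 0],
    [[0, -15, -18], 0],
    [[0, -8, -15], 0],
    [[0, -2, -10], 0],
    [[0, 0, -5], 0],
  ],
)

```text
clock: 23.9
tool_pos: [0.5091, -0.2569, 0.1255]
orientation: [178.5, 2.9, 173.0]
force: [0.3, 0.1, -1.3]
opening: 0.0335
```

```bash
python3 - <<'E'
from h import *
o=ctrl.get_obs();print(o["tool_pos"],o["orientation"],o["force"],o["opening"])
for n in("wrist","scene"):
    s=ctrl.snapshot(n);a=s["color"][:,:,::-1].copy();cv2.imwrite(f"pics/{n}7.png",a)
    np.savez(f"{n}7.npz",**{k:s[k] for k in("fx","fy","cx","cy","R","t")})
E
```

```text
[ 0.50911534 -0.25685746  0.12550888] [178.53046809   2.88699991 173.02279134] [ 0.3114713   0.12593849 -1.31499305] 0.033538085337846885
```

View pics/wrist7.png

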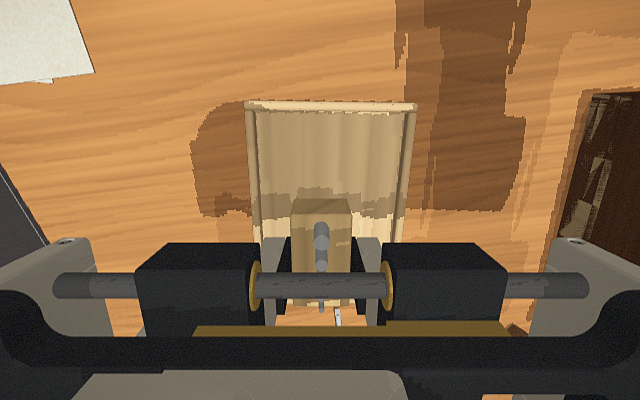

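View pics/scene7.png

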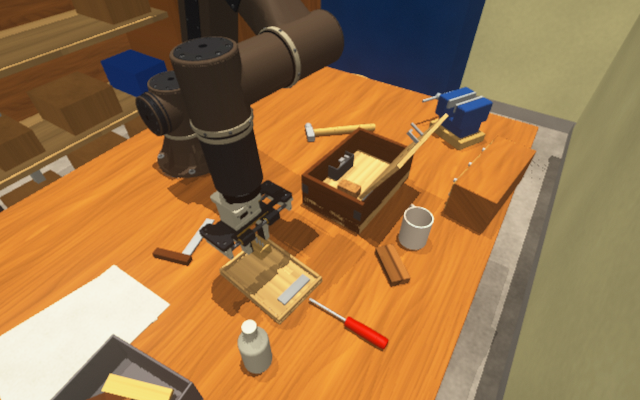

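>>> move_arm(
  increments=[
    [[0, 0, 20], 0],
    [[0, 0, 40], 0],
    [[0, 0, 40], 0],
    [[0, 0, 20], 0],
    [[0, 0, 0], 0],
    [[0, 0, 0], 0],
    [[0, 0, 0], 0],
    [[0, 0, 0], 0],
  ],
)

```text
clock: 24.8
tool_pos: [0.5092, -0.2513, 0.2543]
orientation: [178.6, 3.1, 173.5]
force: [1.0, -0.6, -1.5]
opening: 0.0339
```

>>> move_arm(
  increments=[
    [[-45, 0, 0], 0],
    [[-45, 0, 0], 0],
    [[0, 0, 0], 0],
    [[0, 0, 0], 0],
    [[15, 0, -10], 0],
    [[15, 0, -10], 0],
    [[15, 0, -10], 0],
    [[15, 0, -10], 0],
  ],
)

```text
clock: 25.6
tool_pos: [0.4794, -0.2503, 0.2059]
orientation: [178.5, 2.6, 173.5]
force: [0.4, 0.4, -0.3]
opening: 0.0335
```

>>> move_arm(
  increments=[
    [[-50, 0, 0], 0],
    [[-50, 0, 0], 0],
    [[0, 0, 0], 0],
    [[0, 0, 0], 0],
    [[6, 0, 0], 0],
    [[10, 0, -6], 0],
    [[10, 0, -6], 0],
    [[10, 0, -6], 0],
  ],
)

```text
clock: 26.4
tool_pos: [0.4243, -0.2493, 0.1731]
orientation: [178.4, 1.3, 173.7]
force: [0.7, -0.2, -1.0]
opening: 0.0339
```

>>> move_arm(
  increments=[
    [[11, 0, -6], 0],
    [[11, 0, -6], 0],
    [[11, 0, -6], 0],
    [[11, 0, -6], 0],
    [[11, 0, -6], 0],
    [[11, 0, -6], 0],
    [[11, 0, -6], 0],
    [[11, 0, -6], 0],
  ],
)

```text
clock: 27.2
tool_pos: [0.5213, -0.2491, 0.1191]
orientation: [178.4, 1.2, 173.7]
force: [0.1, -0.3, -1.6]
opening: 0.0335
```

```bash
python3 - <<'E'
from h import *
w=dict(np.load("wrist7.npz"))
a,b=ray(w,(245,102),.022),ray(w,(418,105),.022);print(a,b,np.linalg.norm(a-b),(a+b)/2)
d=(b-a)/np.linalg.norm(b-a);n=np.array([d[1],-d[0],0]);print("centre",(a+b)/2+n*.105,np.degrees(np.arctan2(n[1],n[0])))
E
```

```text
[ 0.41818278 -0.30684593  0.022     ] [ 0.4381351  -0.16159793  0.022     ] 0.14661198572914486 [ 0.42815894 -0.23422193  0.022     ]
centre [ 0.53218208 -0.24851131  0.022     ] -7.821612672199577
```

>>> move_arm(
  increments=[
    [[-4, 1, -10], 0],
    [[-4, 1, -14], 0],
    [[-2, 1, -14], 0],
    [[0, 0, -14], 0],
    [[0, 0, -13], 0],
    [[0, 0, -10], 0],
    [[0, 0, -7], 0],
    [[0, 0, -2], 0],
  ],
)

```text
clock: 28.0
tool_pos: [0.5109, -0.2455, 0.0283]
orientation: [178.4, 1.1, 173.7]
force: [-0.5, 0.1, -1.0]
opening: 0.0338
```

>>> move_arm(
  increments=[
    [[0, 0, -0.5], 0],
    [[0, 0, -0.5], 0],
    [[0, 0, -0.5], 0],
    [[0, 0, -0.5], 0],
    [[0, 0, -0.5], 0],
    [[0, 0, -0.4], 0],
    [[0, 0, -0.4], 0],
    [[0, 0, -0.4], 0],
  ],
)

```text
clock: 28.8
tool_pos: [0.5123, -0.2459, 0.0264]
orientation: [178.4, 1.3, 173.7]
force: [0.9, 0.4, -0.8]
opening: 0.0336
```

>>> move_arm(
  increments=[
    [[0, 0, -0.4], 0],
    [[0, 0, -0.4], 0],
    [[0, 0, -0.4], 0],
    [[0, 0, -0.4], 0],
    [[0, 0, -0.4], 0],
    [[0, 0, -0.4], 0],
    [[0, 0, -0.4], 0],
    [[0, 0, -0.4], 0],
  ],
)

```text
clock: 29.6
tool_pos: [0.5124, -0.2459, 0.0253]
orientation: [178.5, 1.4, 173.8]
force: [-2.2, 1.3, 4.6]
opening: 0.0335
```

>>> move_arm(
  increments=[
    [[0, 0, 0], 0],
    [[0, 0, 0], 0],
    [[0, 0, 0], 0],
    [[0, 0, 0], 0],
    [[0, 0, 0], 0],
    [[0, 0, 0], 0],
    [[0, 0, 0], 0],
    [[0, 0, 0], 0],
  ],
  jaw=0.3,
)

```text
clock: 30.4
tool_pos: [0.5128, -0.246, 0.025]
orientation: [178.5, 1.4, 173.8]
force: [0.2, 0.2, -0.3]
opening: 0.057
```

>>> move_arm(
  increments=[
    [[0, 0, 5], 0],
    [[0, 0, 10], 0],
    [[0, 0, 20], 0],
    [[0, 0, 30], 0],
    [[0, 0, 40], 0],
    [[0, 0, 40], 0],
    [[-10, 0, 30], 0],
    [[-20, 0, 20], 0],
  ],
)

```text
clock: 31.2
tool_pos: [0.4801, -0.2458, 0.2291]
orientation: [178.5, 1.1, 173.8]
force: [1.9, -0.1, -0.1]
opening: 0.0567
```

>>> move_arm(
  increments=[
    [[-20, -10, 10], 0],
    [[-30, -20, 10], 0],
    [[-30, -20, 0], 0],
    [[-20, -10, 0], 0],
    [[0, 0, 0], 0],
    [[0, 0, 0], 0],
    [[0, 0, 0], 0],
    [[0, 0, 0], 0],
  ],
)

```text
clock: 32.0
tool_pos: [0.3764, -0.3074, 0.2626]
orientation: [178.7, 2.1, 173.9]
force: [0.8, -0.2, -0.3]
opening: 0.0567
```

```bash
python3 - <<'E'
from h import *
o=ctrl.get_obs();print(o["clock"],o["tool_pos"],o["force"],o["opening"],abs(o["qvel"]).max())
for n in("scene","top","wrist"):
    s=ctrl.snapshot(n);a=s["color"][:,:,::-1].copy();cv2.imwrite(f"pics/{n}8.png",a)
    if n=="scene": cv2.imwrite("pics/s8.png",cv2.resize(a[100:330,200:440],None,fx=3.3,fy=2.6,interpolation=cv2.INTER_CUBIC))
    if n=="top": cv2.imwrite("pics/t8.png",cv2.resize(a[90:260,190:470],None,fx=2.8,fy=2.8,interpolation=cv2.INTER_CUBIC))
E
```

```text
32.0 [ 0.37637773 -0.30736985  0.26257689] [ 0.7912949  -0.15862636 -0.30275263] 0.056727561265806 0.42275341113154236
```

View pics/s8.png

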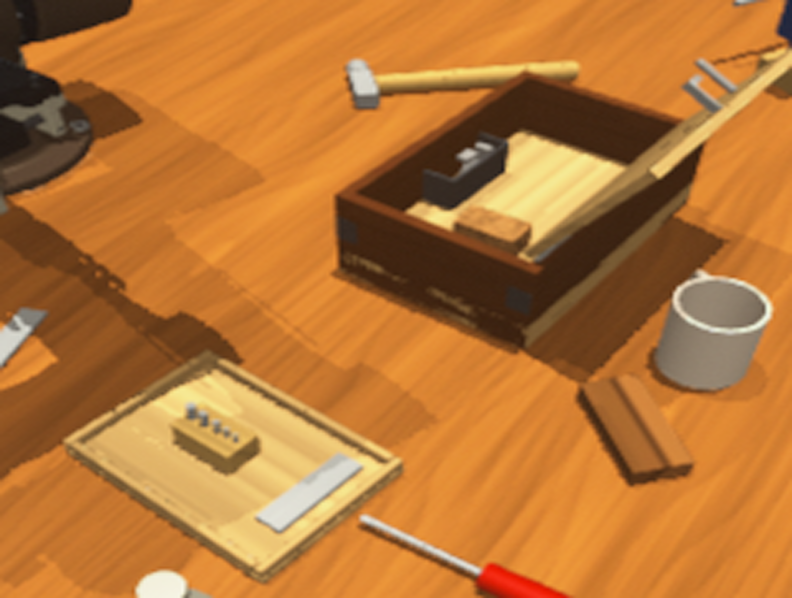

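View pics/t8.png

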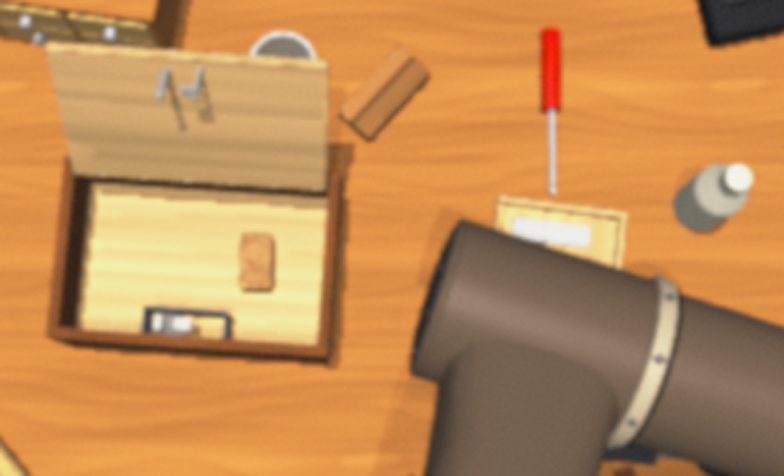

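View pics/wrist8.png

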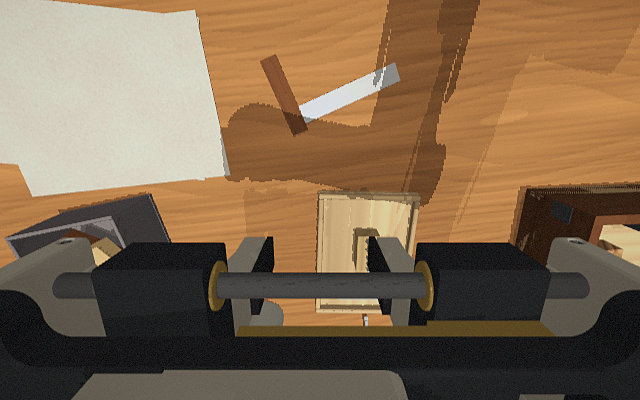

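The scene view shows the block standing upright in the free part of the tray, at about (215,438) in the crop. The strip lies untouched at (310,492), the cork is still in the chest and the lid is fully open. I'm handing in.

```bash
python3 -c "
from plant import ctrl
print(ctrl.close_job())"
```

```text
the job is handed in; nothing more can be done
None
```

The chest is open and the bit block stands upright in the free part of the tray. I handed the job in at about 32 s; the hand-in gives no verdict.

- **Lid:** I pressed about 12 mm in, until it stopped yielding at about 10 N, then backed off up and away. It swung fully open by itself and I did not touch it again.
- **Block:** I gripped it across its width (opening 33.5 mm). I lowered it until it touched the tray floor at about 4.6 N and only then opened the fingers.
- **Last checks:** The scene view showed the block upright in the tray. The steel strip looked unmoved, the cork block was still in the chest, the lid was open and the gripper was touching nothing.
- **What did not agree or could not be checked:**
  - The tool drifted to about 3° of tilt while carrying the block. I brought it back to about 1.3° before setting the block down.
  - The first position estimates from the two fixed cameras differed by a few mm. Wrist pictures gave the final positions for the grasp and the tray.
  - The arm hid the block from the top camera in the last picture, so the upright check rests on the scene view.

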